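# Press a bottle stopper home through the guard window

## Task

One of the two bottles in the press has a rubber stopper standing proud of its neck: reach down through the guard window of that station with the fingertips, press the lever paddle until the stopper is fully home, keep it down for two seconds, then let the lever come back up and draw out. Do not touch either guard, do not push the stopper by hand, and leave the other station's lever, both bottles and everything else on the bench where they are, picking nothing up.

Things in the scene. Friction and masses are not known exactly. Their poses are not given: they have to be found in the camera images.
- press: Fixed two-station stopper press. Base 170 (x) x 530 (y) x 12 mm, column in the middle 155 mm tall, a lever along +y (left station) and one along -y (right). From the middle outwards: lever pivot at 30 mm (130 mm up), bottle nest (white ring) at 110 mm, paddle under the guard window at 200 mm. Origin: underside centre, on the bench; z up; x away from the robot at yaw 0, yaw within 0.25 rad.
- paddle_left (a point): Centre of the top of the left lever's black plastic paddle (40 mm in the press's x, 36 mm in y), 140 mm above the bench when the lever is up. This is where the lever is pressed. Moves with the lever.
- lever_left (a joint): Angle of the left lever: 0 = up, at rest; grows as the paddle goes down; stop at 0.18 rad. Hinge along the press's x, 170 mm from the paddle's centre. Free play to 0.04-0.06 rad (paddle 7-11 mm down), stopper home at about 0.16 rad (28 mm down). The paddle takes 1.5 to 4 N against a spring that brings it back up, and about 4 N more while the stopper slides.
- window_left (a point): Centre of the window of the left guard, level with the top face of the guard plate, 165 mm above the bench and 25 mm above the paddle. The window is 84 mm (press x) by 70 mm (press y), axes parallel to the press's.
- guard_left: Left guard, fixed: a grey steel plate 130 (press x) x 110 (press y) x 4 mm on four 10 mm steel posts, with thin rails 82 mm above the bench, standing over the left paddle. Its window is centred straight above the paddle. Origin: on the base plate, 12 mm above the bench, under the window's centre.
- paddle_right (a point): Centre of the top of the right lever's black plastic paddle (40 mm in the press's x, 36 mm in y), 140 mm above the bench when the lever is up. This is where the lever is pressed. Moves with the lever.
- lever_right (a joint): Angle of the right lever: 0 = up, at rest; grows as the paddle goes down; stop at 0.18 rad. Hinge along the press's x, 170 mm from the paddle's centre. Free play to 0.04-0.06 rad (paddle 7-11 mm down), stopper home at about 0.16 rad (28 mm down). The paddle takes 1.5 to 4 N against a spring that brings it back up, and about 4 N more while the stopper slides.
- window_right (a point): Centre of the window of the right guard, level with the top face of the guard plate, 165 mm above the bench and 25 mm above the paddle. The window is 84 mm (press x) by 70 mm (press y), axes parallel to the press's.
- guard_right: Right guard, fixed: a grey steel plate 130 (press x) x 110 (press y) x 4 mm on four 10 mm steel posts, with thin rails 82 mm above the bench, standing over the right paddle. Its window is centred straight above the paddle. Origin: on the base plate, 12 mm above the bench, under the window's centre.
- bottle_stoppered: Clear glass bottle, 50 mm in diameter, 80 mm to the top of its 29 mm neck, in one of the two nests, under the lever's ram; it carries the rubber stopper. Loose. Origin: centre of its underside (12 mm above the bench).
- stopper_top (a point): Centre of the top of the dark rubber stopper in that bottle (flange 32 mm wide, 10 mm thick). It starts 98 to 100 mm above the bottle's underside (its flange stands 8 to 10 mm clear of the neck) and is home at 90 mm, when the flange sits on the neck.
- stopper: That stopper itself; slides down into the neck against about 8 N and stays where it is pushed. Origin 20 mm below its top.
- bottle_open: A like glass bottle without a stopper, open neck, in the other nest. Loose. Origin: centre of its underside. To be left alone.
- stopper_jar: Bystander: closed jar 42 mm wide, 60 mm tall, on the press's base plate before the column. Origin: underside.
- beaker: Bystander: glass beaker 60 mm wide, 80 mm tall. Origin: underside.
- media_small: Bystander: capped bottle 60 mm wide, 115 mm tall, beyond the press. Origin: underside.
- media_large: Bystander: capped bottle 74 mm wide, 140 mm tall, beyond the press. Origin: underside.
- dish: Bystander: round glass dish 92 mm wide, 16 mm tall. Origin: underside.
- timer: Bystander: white bench timer 50 x 70 x 22 mm. Origin: underside.
- tube_rack: Bystander: white rack of small tubes 55 x 130 mm, 84 mm tall, beyond the press. Origin: underside.
Mind the look-alikes: they are no part of the job. Leave any green or yellow look-alike of the bottle_stoppered alone.

How it is judged:
By the outcome, as a careful person would: the job done as asked, in the order asked, and still so for the second after the job is handed in, with the robot touching nothing.
It also fails if it takes over 42 s, if anything falls off the work surface, if the arm or the gripper's body presses on something with over 40 N, if the wrist force passes 120 N, or if a joint passes its speed limit or range.

## Robot

A 6-joint arm with a two-finger parallel gripper is mounted at the origin on the work surface. World frame = base frame: x ahead of the robot, y to its left, z up, the work surface at z = 0. Lengths are in mm, angles in degrees, forces in N, time in s.
With the tool pointing down it reaches from about 350 to 850 mm from the base axis. Payload 8.1 kg.
Tool frame: the origin (TCP) lies midway between the tips of the shut fingers; the grasp point (between the pads) lies 19 mm behind it (r.tcp_to_grasp is the distance from the TCP to the grasp point, in mm); z points along the fingers, y is the direction in which the jaws open and shut (so a half turn about z gives the same grasp; the last joint's range is limited). The gripper opens to 85 mm and grips with 20 to 120 N. Pads are 22 mm wide; open, the fingers measure 114 mm over their backs; the gripper's body (76 mm by 85 mm) begins 54 mm behind the grasp point. The pads swing forward as they close: fully open they stand 13 mm farther back than shut.
Start: joints at [-78.174, 7.471, 85.268, -0, 87.261, -4.893], TCP at [172.626, -574.635, 231.292] pointing down, gripper open.
Joint ranges: [-169.43, 169.43], [-51.17, 129.36], [1.28, 143.12], [-76.62, 256.62], [0, 156.53], [-152.29, 152.29]. Speed limits (degrees/s): [136.94, 136.94, 159.86, 180, 180, 180].

## Interface

Orientations are given as [roll, pitch, yaw] about the fixed x, y, z axes, in that order (R = Rz(yaw) Ry(pitch) Rx(roll)).
In Python, from bench import r gives the robot as it stands.
- The arm moves only by the tool jog_arm, never from a script. Its argument "targets" is a list of rows, each a list of 7 numbers: the shift along the tool's x, y, z in m, then the turn, a rotation vector about the tool's x, y, z in rad, then the closure, from 0 (fully open) to 1 (shut). In form: [[dx, dy, dz, wx, wy, wz, claw], ...]. A call has 1 to 5 rows; each row is the pose to reach, as a shift and turn from the pose commanded when the call began, along the tool's axes at that moment; what a row does not reach only later rows make up. A row lasts 1/12 s, in which the tool goes at most 41.7 mm and 7.16 degrees, less where a joint would pass 70% of its speed; a pose out of reach is approached as far as the arm can. A call with a gripper value outside its range is refused whole. The fingers move at their own pace and stop on an object; "newtons" is the grip in N (left out, the last holds). Time passes only in rows, so rows that repeat a pose let the fingers close. It gives the time, the measured TCP pose, the force and the opening at its end, in the units of the state.
- r.sense(): the state, without advancing time (a new reading comes with each control period).
- r.snapshot(name): name is "scene" or "side" or "wrist"; returns a dict with "pixels" (420x560x3 uint8, red, green, blue), "fx", "fy", "cx", "cy" (pixels), "origin" and "attitude" of the camera in the world. Camera axes: x right, y down, z forward; pixel columns grow to the right and rows downward; lengths in mm; the calibration is good to about 2 mm. A picture is of the moment at which its call begins. There is no depth.
- r.hand_in(): hands the job in, once; it reports no verdict.
The state is a dict: "time": time; "joint_pos": joint angles; "qd": joint speeds; "joint_efforts": joint torques, N m; "tool_pos": TCP position; "tcp_rot": TCP orientation; "ft_force": force on the tool from outside, world axes, zero at the start; "wrist_torque": the same for the moment, N m; "finger_gap": finger opening in mm.
Only numpy, scipy, OpenCV 4.12 (cv2) and the standard library are available. Lean on these libraries where they do the work, as an engineer would, in place of code of your own. Each camera call takes 0.05 s, during which the arm holds its last target.

## Working session

There is one attempt and no reset: what is moved stays moved. The work goes in short steps, Python scripts to look and compute and a tool call to move; the robot and the scene stay as the last step left them, time stands still between calls to the robot, and variables do not carry over. Pictures are saved under pics/ and viewed, and the job is handed in when it is done.

Besides the shell and the picture viewer there is one more tool, called by a JSON object that holds its "method" and its "body". jog_arm: Moves the arm, as the interface text tells. Its arguments: {"type":"object","properties":{"targets":{"type":"array","items":{"type":"array","items":{"type":"number"}}},"newtons":{"type":"number"}},"required":["targets"]}

```bash
mkdir -p pics; ls
python3 - <<'E'
from bench import r
import cv2,json,pickle
s=r.sense();print(s)
for n in("scene","side"):
    d=r.snapshot(n);pickle.dump(d,open(f"{n}0.pkl","wb"))
    cv2.imwrite(f"pics/{n}0.png",d["pixels"][:,:,::-1]);print({k:v for k,v in d.items() if k!="pixels"})
E
```

```text
pics
{'time': 0.0, 'joint_pos': array([-7.81736134e+01,  7.51697170e+00,  8.53300162e+01,  4.13430270e-04,
        8.72617236e+01, -4.89453637e+00]), 'qd': array([ 0.05237663,  0.07604454, -0.02369074, -0.00850845, -0.1596426 ,
        0.02672811]), 'joint_efforts': array([-1.43271977e-04, -5.69404435e+01, -5.00547159e+01, -2.67096984e-04,
        1.50760717e-02,  1.76667163e-05]), 'tool_pos': array([ 172.52041701, -574.07921352,  230.21794719]), 'tcp_rot': array([-1.79891720e+02, -9.68688324e-03,  1.67208937e+01]), 'ft_force': array([-0.14889584, -0.40784291, -0.60551613]), 'wrist_torque': array([ 0.0645716 , -0.04676016,  0.01563161]), 'finger_gap': 85.4891107897244}
{'fx': 479.3558830016467, 'fy': 479.3558830016467, 'cx': 275.65402711926436, 'cy': 213.92729906419783, 'origin': array([1048.92977103,  336.69956239,  820.79562319]), 'attitude': array([-142.48017069,    0.97149028,  116.6221758 ])}
{'fx': 484.75807309961925, 'fy': 484.75807309961925, 'cx': 282.10377747683384, 'cy': 206.34343794648342, 'origin': array([478.95377362, 804.47234294, 717.9194167 ]), 'attitude': array([-129.25322428,    0.48977042, -170.73976201])}
```

View pics/scene0.png

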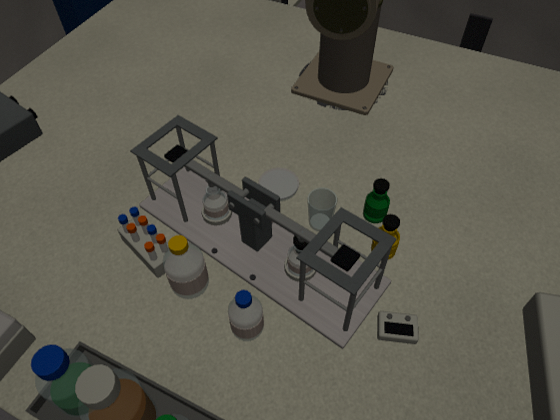

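View pics/side0.png

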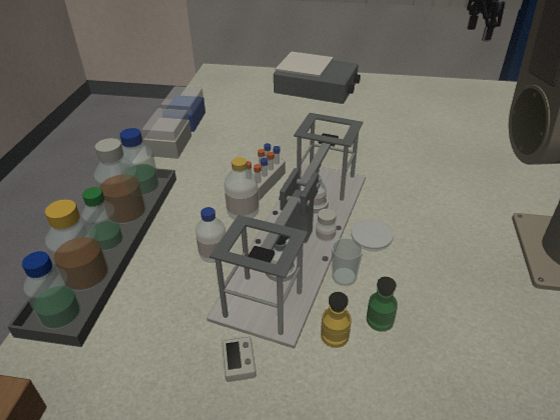

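Scene: two guards at (175,145), the −y/right one, and (346,245), the +y/left one. The candidate bottles are at (215,203) and (300,262). The green (377,200) and yellow (386,237) bottles are look-alikes standing off the press. I'll enlarge both nests.

Run:
```python
import pickle,cv2,numpy as np
a=pickle.load(open("scene0.pkl","rb"))["pixels"][:,:,::-1];b=pickle.load(open("side0.pkl","rb"))["pixels"][:,:,::-1]
def c(i,x,y,w,h,s): return cv2.convertScaleAbs(cv2.resize(i[y:y+h,x:x+w],None,fx=s,fy=s,interpolation=cv2.INTER_CUBIC),alpha=1.8)
cv2.imwrite("pics/c1.png",np.hstack([c(a,130,110,130,130,3),c(a,270,200,130,130,3)]))
cv2.imwrite("pics/c2.png",np.hstack([c(b,280,105,130,180,3),c(b,205,205,130,180,3)]))
```

```text
(no output)
```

View pics/c1.png

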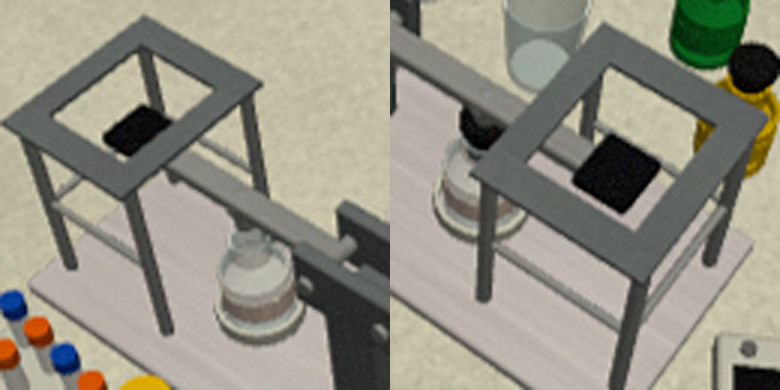

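View pics/c2.png

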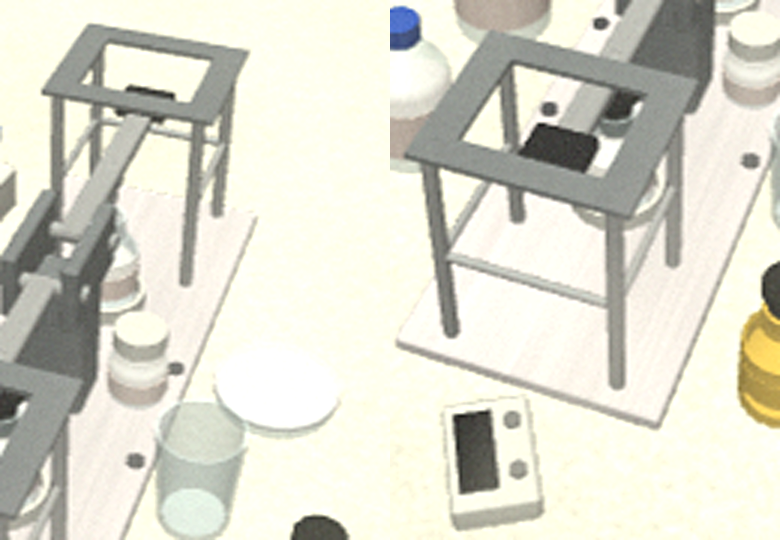

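The left (+y) station carries the dark stopper (scene ≈(300,242), side ≈(276,240)). The right bottle's neck is clear and open. Next I fit the press pose from the guard corners in both views.

```bash
cat > h.py <<'E'
import numpy as np,cv2
from scipy.spatial.transform import Rotation as R
def proj(d,P):
    Rc=R.from_euler('xyz',d["attitude"],degrees=True).as_matrix()
    q=(np.atleast_2d(P)-d["origin"])@Rc
    return np.c_[d["fx"]*q[:,0]/q[:,2]+d["cx"],d["fy"]*q[:,1]/q[:,2]+d["cy"]]
def tow(p,l):
    l=np.atleast_2d(l);c,s=np.cos(p[2]),np.sin(p[2])
    return np.c_[p[0]+c*l[:,0]-s*l[:,1],p[1]+s*l[:,0]+c*l[:,1],l[:,2]]
E
python3 - <<'E'
import pickle,numpy as np
from h import *
from scipy.optimize import least_squares
sc=pickle.load(open("scene0.pkl","rb"));sd=pickle.load(open("side0.pkl","rb"))
S=[(-1,-1),(-1,1),(1,1),(1,-1)]
obs=[(sc,200,[(341.7,208),(395.7,240),(353.3,292.5),(298,257.3)],S),
(sc,-200,[(177.7,115.3),(217.7,137.7),(171.7,174.3),(131,150.7)],S),
(sd,200,[(239.3,215.7),(307,232.3),(285.7,276),(211.3,255.7)],[(1,-1),(-1,-1),(-1,1),(1,1)]),
(sd,-200,[(310.7,113.3),(363,121.7),(347.7,145),(294.3,135.7)],[(1,-1),(-1,-1),(-1,1),(1,1)])]
def res(p,sel=range(4)):
    o=[]
    for i in sel:
        d,y0,px,sg=obs[i]
        L=[(65*a,y0+55*b,p[3]) for a,b in sg]
        o.append(proj(d,tow(p,L))-px)
    return np.concatenate(o)
for sel in([0,1,2,3],[0,2],[0,1],[2,3]):
    f=least_squares(lambda p:res(p,sel).ravel(),[600,-50,0,165])
    print(sel,f.x.round(3),"rms",np.sqrt((f.fun**2).mean()).round(2),tow(f.x,[(0,200,165)]).round(1))
p=least_squares(lambda p:res(p).ravel(),[600,-50,0,165]).x
np.save("press.npy",p);print(res(p).round(1).tolist())
# check overlay
for n,d in(("scene",sc),("side",sd)):
    im=d["pixels"][:,:,::-1].copy()
    for L in([(42*a,200+35*b,165) for a,b in S],[(20*a,200+18*b,140) for a,b in S],[(85*a,265*b,12) for a,b in S]):
        cv2.polylines(im,[proj(d,tow(p,L)).round().astype(int)],True,(0,0,255),1)
    cv2.imwrite(f"pics/ov_{n}.png",cv2.resize(im[150:360,180:420],None,fx=3,fy=2.8))
E
```

```text
[0, 1, 2, 3] [ 5.72967e+02  4.02670e+01 -2.01000e-01  1.62037e+02] rms 1.1 [[612.8 236.3 165. ]]
[0, 2] [ 5.71817e+02  4.04310e+01 -2.06000e-01  1.61712e+02] rms 1.02 [[612.6 236.2 165. ]]
[0, 1] [ 5.72113e+02  4.02700e+01 -2.01000e-01  1.60922e+02] rms 1.0 [[612.1 236.2 165. ]]
[2, 3] [ 5.74282e+02  3.26410e+01 -2.01000e-01  1.56224e+02] rms 1.01 [[614.2 228.6 165. ]]
[[-1.0, -1.1], [0.6, -1.6], [0.7, 1.5], [-1.7, -0.4], [0.8, -0.4], [0.2, -0.5], [-1.1, 1.9], [-0.1, -0.1], [-0.7, -0.7], [1.2, -0.2], [-0.1, 1.3], [-1.3, 0.7], [-1.4, -0.7], [0.1, 0.2], [3.4, 1.1], [-0.6, -0.4]]
```

View pics/ov_scene.png

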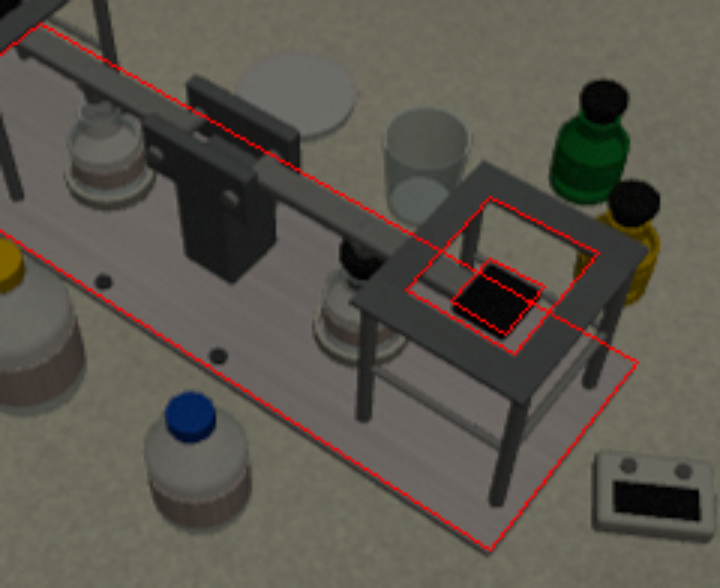

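View pics/ov_side.png

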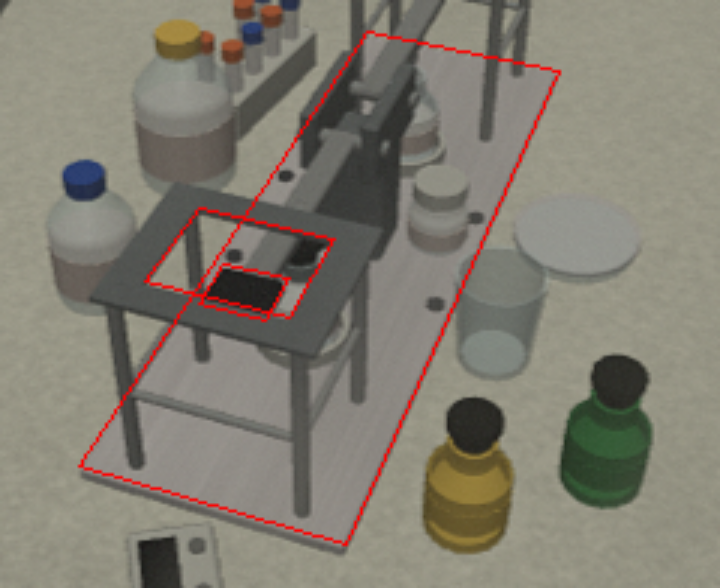

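Fit agrees across views: window centre ≈ (612.6, 236), press yaw −0.201 rad. I'll point the jaw axis (tool y) along press x, the wide side of the window, so tool yaw ≈ 78.5° with the fingers shut. First I lift, shut and turn in place.

{"method": "jog_arm", "body": {"targets": [[0,0,-0.01,0,0,-0.12,1],[0,0,-0.02,0,0,-0.24,1],[0,0,-0.03,0,0,-0.36,1],[0,0,-0.03,0,0,-0.48,1],[0,0,-0.03,0,0,-0.6,1]]}}

```text
time: 0.52
tool_pos: [172.7, -574.9, 261.8]
tcp_rot: [180.0, 0.0, 51.4]
ft_force: [0.1, -0.2, -0.2]
finger_gap: 25.8
```

{"method": "jog_arm", "body": {"targets": [[0,0,0,0,0,-0.12,1],[0,0,0,0,0,-0.24,1],[0,0,0,0,0,-0.36,1],[0,0,0,0,0,-0.479,1],[0,0,0,0,0,-0.479,1]]}}

```text
time: 0.93
tool_pos: [172.6, -574.3, 260.7]
tcp_rot: [-180.0, -0.1, 78.9]
ft_force: [0.2, 0.1, -0.1]
finger_gap: -0.2
```

{"method": "jog_arm", "body": {"targets": [[0.036,0.011,0,0,0,0,1],[0.073,0.022,0,0,0,0,1],[0.109,0.033,0,0,0,0,1],[0.146,0.044,0,0,0,0,1],[0.182,0.055,0,0,0,0,1]]}}

```text
time: 1.35
tool_pos: [263.0, -405.4, 260.8]
tcp_rot: [-180.0, -0.0, 78.2]
ft_force: [0.5, -0.3, 1.1]
finger_gap: -0.1
```

{"method": "jog_arm", "body": {"targets": [[0.036,0.011,0,0,0,0,1],[0.073,0.022,0,0,0,0,1],[0.109,0.033,0,0,0,0,1],[0.146,0.044,0,0,0,0,1],[0.182,0.055,0,0,0,0,1]]}}

```text
time: 1.77
tool_pos: [353.1, -237.9, 261.2]
tcp_rot: [180.0, -0.0, 78.2]
ft_force: [0.8, -0.3, 0.3]
finger_gap: 0.0
```

{"method": "jog_arm", "body": {"targets": [[0.036,0.011,0,0,0,0,1],[0.073,0.022,0,0,0,0,1],[0.109,0.033,0,0,0,0,1],[0.146,0.044,0,0,0,0,1],[0.182,0.055,0,0,0,0,1]]}}

```text
time: 2.18
tool_pos: [443.2, -70.3, 261.3]
tcp_rot: [180.0, 0.0, 78.3]
ft_force: [0.4, -0.4, 0.2]
finger_gap: 0.2
```

{"method": "jog_arm", "body": {"targets": [[0.036,0.011,0,0,0,0,1],[0.073,0.022,0,0,0,0,1],[0.109,0.033,0,0,0,0,1],[0.146,0.044,0,0,0,0,1],[0.182,0.055,0,0,0,0,1]]}}

```text
time: 2.6
tool_pos: [533.3, 97.3, 261.0]
tcp_rot: [-180.0, 0.0, 78.3]
ft_force: [1.0, -1.2, 0.5]
finger_gap: 0.1
```

Run:
```python
from bench import r
import cv2,pickle,numpy as np
from h import *
d=r.snapshot("wrist");pickle.dump(d,open("w1.pkl","wb"))
print(r.sense()["tool_pos"],r.sense()["tcp_rot"],d["origin"],d["attitude"])
im=d["pixels"][:,:,::-1].copy();cv2.imwrite("pics/w1.png",im)
p=np.load("press.npy");S=[(-1,-1),(-1,1),(1,1),(1,-1)]
for L in([(42*a,200+35*b,165) for a,b in S],[(20*a,200+18*b,140) for a,b in S]):
    q=proj(d,tow(p,L));print(q.round().tolist());cv2.polylines(im,[q.round().astype(int)],True,(0,0,255),1)
cv2.imwrite("pics/w1o.png",im)
```

```text
[534.92356951 102.50614732 260.10418861] [-179.95519715   -0.19741298   78.44497301] [549.45735908 176.98505802 404.32805038] [ 1.61466054e+02  1.77213460e-02 -1.17133012e+01]
[[290.0, 54.0], [291.0, -69.0], [424.0, -70.0], [409.0, 53.0]]
[[318.0, 34.0], [319.0, -22.0], [374.0, -22.0], [370.0, 34.0]]
```

View pics/w1o.png

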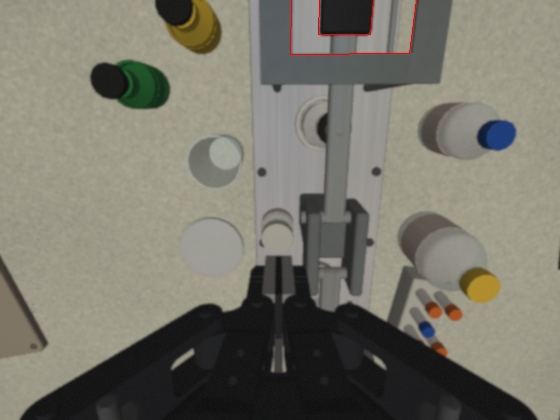

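Run:
```python
from bench import r
for n in("side","scene"):r.snapshot(n)
s=r.sense();print(s["tool_pos"],s["tcp_rot"],s["qd"].round(2),s["ft_force"],s["time"])
```

```text
[532.95385133  97.45685171 260.17992288] [-1.79888738e+02  1.78742248e-02  7.85334778e+01] [-3.07 -2.41  1.86 -1.05  0.65 -2.31] [-0.17933383 -0.57180265 -0.1567442 ] 2.75
```

{"method": "jog_arm", "body": {"targets": [[0.036,0.012,0,0,0,0,1],[0.072,0.024,0,0,0,0,1],[0.108,0.036,0,0,0,0,1],[0.136,0.045,0,0,0,0,1],[0.154,0.05,0,0,0,0,1]]}}

```text
time: 3.17
tool_pos: [613.1, 237.3, 260.8]
tcp_rot: [-180.0, -0.0, 78.4]
ft_force: [0.1, 0.3, 1.3]
finger_gap: 0.3
```

{"method": "jog_arm", "body": {"targets": [[0,0,0.02,0,0,0,1],[0,0,0.05,0,0,0,1],[0,0,0.07,0,0,0,1],[0,0,0.08,0,0,0,1],[0,0,0.08,0,0,0,1]]}}

```text
time: 3.58
tool_pos: [610.6, 234.4, 177.8]
tcp_rot: [-179.7, 0.2, 78.4]
ft_force: [-0.2, -0.5, -0.6]
finger_gap: -0.2
```

Run:
```python
from bench import r
import cv2,pickle,numpy as np
from h import *
p=np.load("press.npy");S=[(-1,-1),(-1,1),(1,1),(1,-1)]
for n in("wrist","scene","side"):
    d=r.snapshot(n)
    im=d["pixels"][:,:,::-1].copy()
    if n=="wrist": cv2.imwrite("pics/w2.png",cv2.convertScaleAbs(im,alpha=1.8))
    else:
        x,y=(270,150) if n=="scene" else (170,150)
        cv2.imwrite(f"pics/{n}2.png",cv2.convertScaleAbs(cv2.resize(im[y:y+180,x:x+180],None,fx=3.3,fy=3.3),alpha=1.8))
s=r.sense();print(s["tool_pos"],s["tcp_rot"],s["ft_force"],s["time"])
print(tow(p,[(0,200,165)]))
```

```text
[613.35454688 235.73771744 183.30760189] [ 1.79877865e+02 -5.99924210e-02  7.84516636e+01] [ 0.51180537 -0.54975808  0.63526841] 3.7333
[[612.8141624  236.25752234 165.        ]]
```

View pics/w2.png

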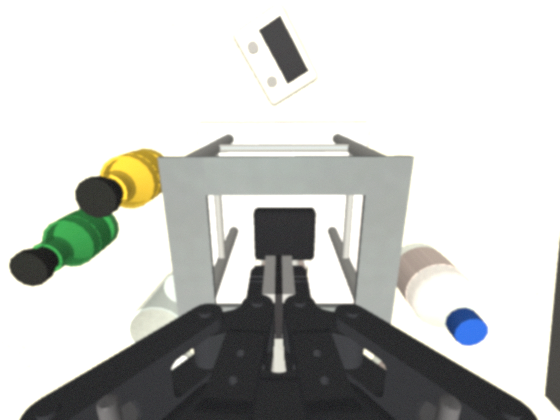

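View pics/scene2.png

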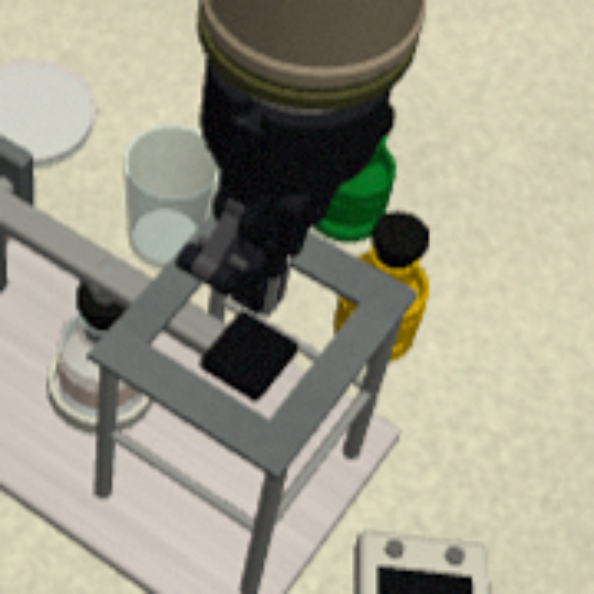

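View pics/side2.png

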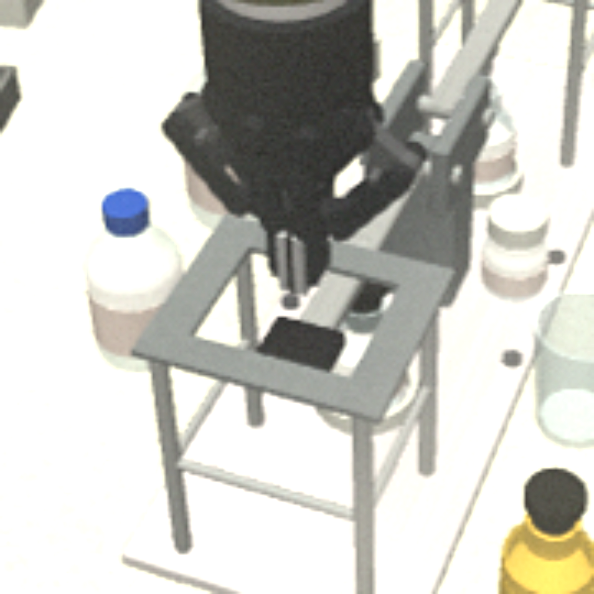

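The shut linkage flares outward, so I need its width as a function of height above the tips before going deep.

Run:
```python
from bench import r
import numpy as np,pickle
from h import *
from scipy.optimize import least_squares
d=pickle.load(open("side0.pkl","rb"))
yaw=np.radians(78.54);ty=np.array([np.sin(yaw),-np.cos(yaw),0]);t=np.array([612.8,236,180.])
print("tip",(proj(d,t)-[170,150])*3.3)
for c in[(425,145),(425,165),(395,190),(360,222),(325,235),(165,115),(168,130),(205,190),(240,215)]:
    px=np.array([170+c[0]/3.3,150+c[1]/3.3])
    f=least_squares(lambda v:(proj(d,t+v[0]*ty+[0,0,v[1]])[0]-px),[0,40])
    print(c,f.x.round(1))
```

```text
tip [[297.15366669 283.23168407]]
(425, 145) [-65.5 104. ]
(425, 165) [-65.7  92.7]
(395, 190) [-51.4  74.2]
(360, 222) [-34.   49.9]
(325, 235) [-15.9  36.4]
(165, 115) [64.  87.4]
(168, 130) [63.3 78.7]
(205, 190) [46.5 46.6]
(240, 215) [28.6 35.9]
```

Run:
```python
from bench import r
import cv2,pickle,numpy as np
d=r.snapshot("wrist");pickle.dump(d,open("w3.pkl","wb"))
s=r.sense();pickle.dump(s,open("s3.pkl","wb"));print(s["tool_pos"],s["tcp_rot"],s["time"])
im=d["pixels"][240:420,:,::-1]
im=cv2.convertScaleAbs(im,alpha=3)
cv2.imwrite("pics/w3.png",cv2.resize(im[:,0:280],None,fx=2.8,fy=2.8));cv2.imwrite("pics/w3r.png",cv2.resize(im[:,280:],None,fx=2.8,fy=2.8))
```

```text
[613.63274818 236.02895245 183.80741911] [ 1.79828795e+02 -8.90567502e-02  7.84772342e+01] 3.7833
```

View pics/w3.png

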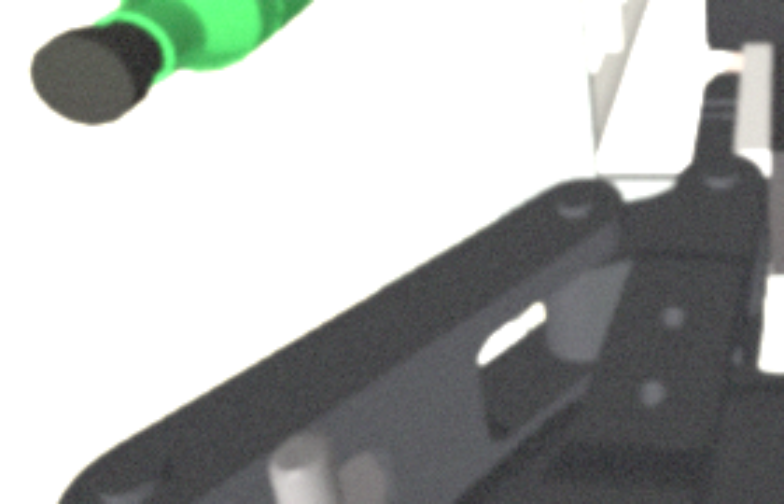

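View pics/w3r.png

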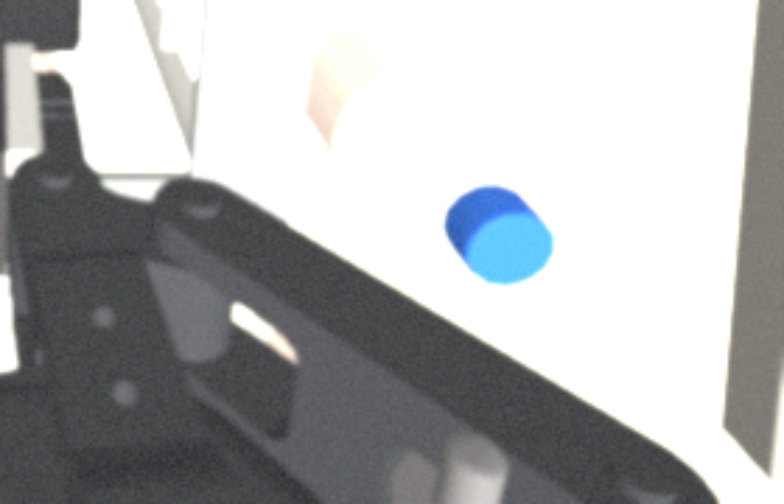

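Run:
```python
import numpy as np,pickle
from h import *
d=pickle.load(open("w3.pkl","rb"));s=pickle.load(open("s3.pkl","rb"))
Rt=R.from_euler('xyz',s["tcp_rot"],degrees=True).as_matrix()
Rc=R.from_euler('xyz',d["attitude"],degrees=True).as_matrix()
o=Rt.T@(d["origin"]-s["tool_pos"]);print("cam in tool",o)
for px in[(265,257),(203.6,304.3),(186,310),(142.9,341.8),(71.4,382.9),(28.6,411.4),(351.4,304.3),(422.9,341.8),(508.6,393.6)]:
    v=Rt.T@Rc@np.array([(px[0]-d["cx"])/d["fx"],(px[1]-d["cy"])/d["fy"],1])
    print(px,[ (o+v*(x-o[0])/v[0])[1:].round(1).tolist() for x in(0,6,11,14)])
```

```text
cam in tool [  81.09202757   -0.42854847 -142.7744439 ]
(265, 257) [[-8.2, 13.9], [-7.6, 2.3], [-7.1, -7.4], [-6.8, -13.2]]
(203.6, 304.3) [[-32.9, -30.2], [-30.5, -38.6], [-28.5, -45.5], [-27.3, -49.7]]
(186, 310) [[-39.4, -34.2], [-36.6, -42.2], [-34.1, -48.9], [-32.7, -52.9]]
(142.9, 341.8) [[-49.9, -52.6], [-46.2, -59.2], [-43.2, -64.8], [-41.3, -68.1]]
(71.4, 382.9) [[-64.7, -70.1], [-59.9, -75.5], [-56.0, -79.9], [-53.6, -82.6]]
(28.6, 411.4) [[-70.7, -79.4], [-65.5, -84.1], [-61.2, -88.0], [-58.6, -90.4]]
(351.4, 304.3) [[31.1, -30.2], [28.8, -38.5], [26.9, -45.5], [25.7, -49.6]]
(422.9, 341.8) [[52.1, -52.5], [48.2, -59.2], [45.0, -64.8], [43.1, -68.1]]
(508.6, 393.6) [[68.2, -73.7], [63.1, -78.8], [58.9, -83.1], [56.3, -85.6]]
```

Run:
```python
import numpy as np,pickle
from h import *
d=pickle.load(open("w3.pkl","rb"));im=d["pixels"][:,:,::-1].copy()
p=np.load("press.npy");S=[(-1,-1),(-1,1),(1,1),(1,-1)]
im=cv2.convertScaleAbs(im,alpha=1.8)
im=cv2.resize(im,None,fx=4,fy=4)
for L in([(42*a,200+35*b,165) for a,b in S],[(20*a,200+18*b,140) for a,b in S],[(65*a,200+55*b,165) for a,b in S]):
    q=proj(d,tow(p,L))*4+1.5
    cv2.polylines(im,[q.round().astype(int)],True,(0,0,255),1)
cv2.imwrite("pics/w3o.png",im[560:1140,600:1390])
```

```text
(no output)
```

View pics/w3o.png

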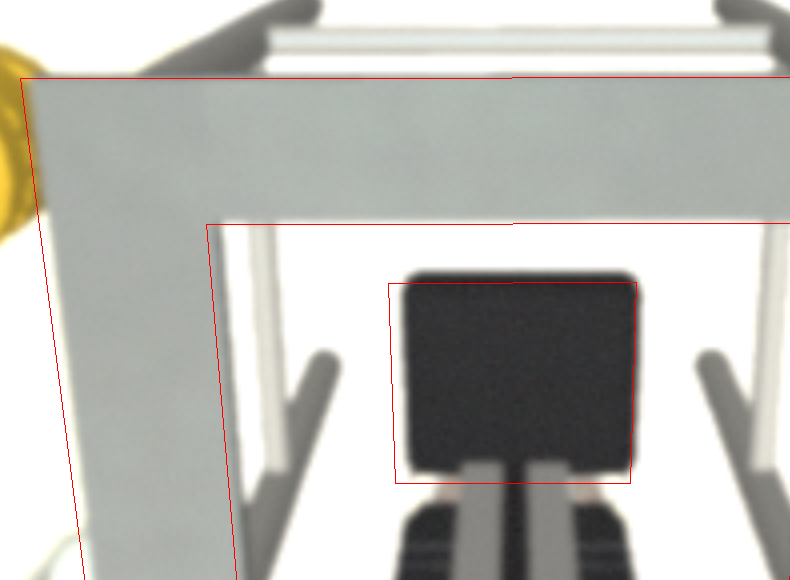

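The model sits about 2 px (≈1 mm) left of the real window in the wrist view, so I shift +1 mm in tool y. At the planned depth the linkage is about ±35 mm wide inside a ±42 mm window, so it fits. Descending.

{"method": "jog_arm", "body": {"targets": [[0,0.001,0,0,0,0,1],[0,0.001,0.01,0,0,0,1],[0,0.001,0.02,0,0,0,1],[0,0.001,0.03,0,0,0,1],[0,0.001,0.036,0,0,0,1]]}}

```text
time: 4.2
tool_pos: [612.3, 235.7, 142.6]
tcp_rot: [-179.9, 0.1, 78.5]
ft_force: [-0.5, 0.2, -0.7]
finger_gap: -0.2
```

{"method": "jog_arm", "body": {"targets": [[0,0,0.003,0,0,0,1],[0,0,0.006,0,0,0,1],[0,0,0.009,0,0,0,1],[0,0,0.012,0,0,0,1],[0,0,0.012,0,0,0,1]]}}

```text
time: 4.62
tool_pos: [613.6, 236.1, 133.1]
tcp_rot: [180.0, -0.0, 78.5]
ft_force: [-0.3, 0.5, 1.7]
finger_gap: 0.0
```

```bash
cat > look.py <<'E'
import sys,cv2,numpy as np,pickle
from bench import r
k=sys.argv[1];o=[]
for n,x,y in(("scene",270,150),("side",190,150)):
    d=r.snapshot(n);pickle.dump(d,open(f"{n}_{k}.pkl","wb"))
    o.append(cv2.convertScaleAbs(cv2.resize(d["pixels"][y:y+160,x:x+130,::-1],None,fx=3,fy=3,interpolation=cv2.INTER_CUBIC),alpha=1.8))
cv2.imwrite(f"pics/look{k}.png",np.hstack(o))
s=r.sense();print(s["tool_pos"].round(1),s["tcp_rot"].round(2),s["ft_force"].round(2),s["time"])
E
python3 look.py 4
```

```text
[613.7 236.1 133.7] [ 1.7997e+02 -2.0000e-02  7.8540e+01] [-0.61  0.82  1.64] 4.7167
```

View pics/look4.png

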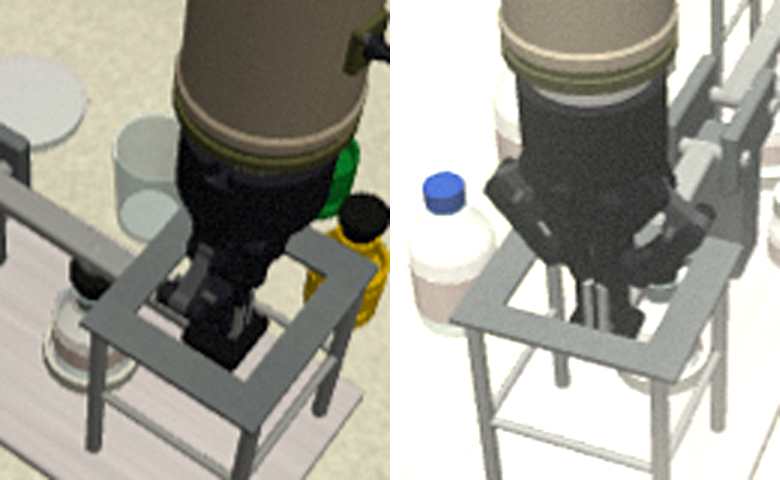

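The tips are on the paddle at 1.7 N of spring force and the guard is clear. Pressing on.

{"method": "jog_arm", "body": {"targets": [[0,0,0.002,0,0,0,1],[0,0,0.004,0,0,0,1],[0,0,0.006,0,0,0,1],[0,0,0.008,0,0,0,1],[0,0,0.01,0,0,0,1]]}}

```text
time: 5.13
tool_pos: [613.9, 236.1, 124.4]
tcp_rot: [179.9, -0.0, 78.5]
ft_force: [-3.4, -0.5, 6.9]
finger_gap: 0.1
```

{"method": "jog_arm", "body": {"targets": [[0,0,0.001,0,0,0,1],[0,0,0.002,0,0,0,1],[0,0,0.003,0,0,0,1],[0,0,0.004,0,0,0,1],[0,0,0.005,0,0,0,1]]}}

```text
time: 5.55
tool_pos: [613.9, 235.9, 119.5]
tcp_rot: [179.9, -0.0, 78.5]
ft_force: [-2.0, -1.6, 6.6]
finger_gap: 0.1
```

```bash
python3 look.py 5
```

```text
[613.9 235.9 119.3] [ 1.7993e+02 -2.0000e-02  7.8540e+01] [-2.45 -0.83  6.52] 5.65
```

View pics/look5.png

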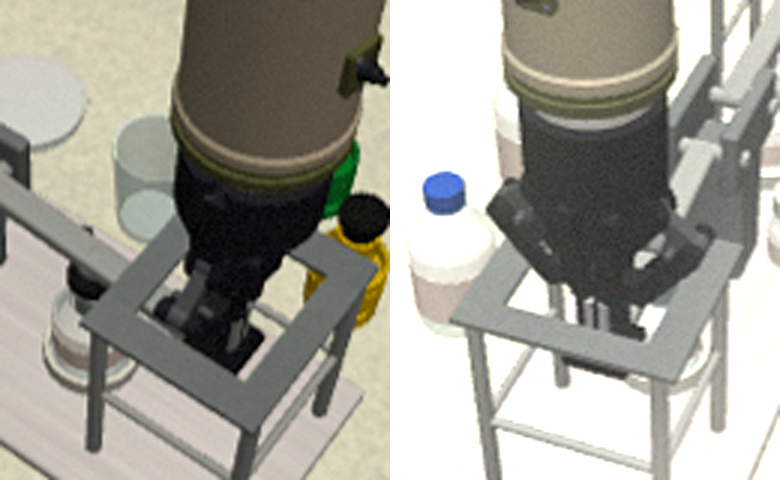

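{"method": "jog_arm", "body": {"targets": [[0,0,0.0007,0,0,0,1],[0,0,0.0014,0,0,0,1],[0,0,0.002,0,0,0,1],[0,0,0.003,0,0,0,1],[0,0,0.003,0,0,0,1]]}}

```text
time: 6.07
tool_pos: [613.9, 235.7, 116.3]
tcp_rot: [179.9, 0.0, 78.5]
ft_force: [-3.3, -2.0, 6.6]
finger_gap: 0.1
```

{"method": "jog_arm", "body": {"targets": [[0,0,0.0005,0,0,0,1],[0,0,0.001,0,0,0,1],[0,0,0.001,0,0,0,1]]}}

```text
time: 6.32
tool_pos: [613.8, 235.6, 115.4]
tcp_rot: [179.9, 0.0, 78.5]
ft_force: [-2.8, -2.6, 7.1]
finger_gap: -0.3
```

{"method": "jog_arm", "body": {"targets": [[0,0,0.0005,0,0,0,1],[0,0,0.001,0,0,0,1],[0,0,0.001,0,0,0,1]]}}

```text
time: 6.57
tool_pos: [613.8, 235.6, 114.4]
tcp_rot: [179.9, 0.0, 78.5]
ft_force: [-3.4, -1.7, 7.7]
finger_gap: -0.3
```

{"method": "jog_arm", "body": {"targets": [[0,0,0.0005,0,0,0,1],[0,0,0.001,0,0,0,1],[0,0,0.001,0,0,0,1]]}}

```text
time: 6.82
tool_pos: [613.9, 235.6, 113.6]
tcp_rot: [179.9, 0.0, 78.5]
ft_force: [-3.7, -2.9, 8.1]
finger_gap: -0.1
```

```bash
python3 look.py 6
```

```text
[613.9 235.6 113.6] [1.7993e+02 1.0000e-02 7.8530e+01] [-2.87 -2.81  8.09] 6.9167
```

View pics/look6.png

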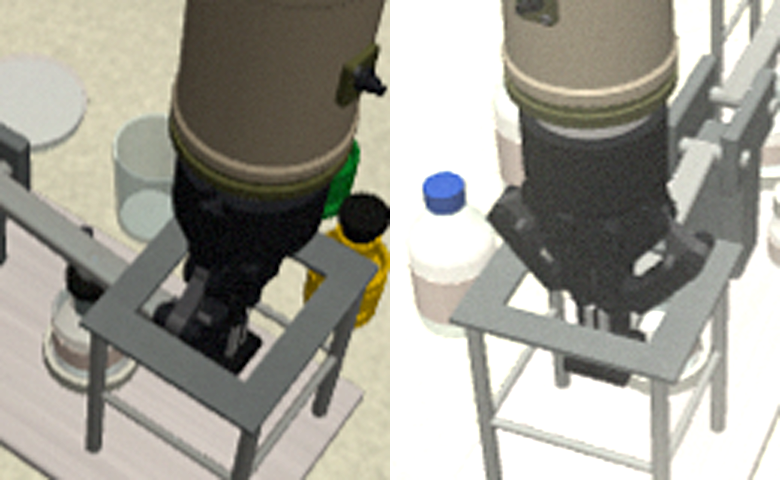

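{"method": "jog_arm", "body": {"targets": [[0,0,0.0005,0,0,0,1],[0,0,0.001,0,0,0,1],[0,0,0.001,0,0,0,1]]}}

```text
time: 7.17
tool_pos: [614.0, 235.5, 113.2]
tcp_rot: [179.9, 0.0, 78.5]
ft_force: [-4.8, -3.2, 11.8]
finger_gap: -0.2
```

{"method": "jog_arm", "body": {"targets": [[0,0,0.0005,0,0,0,1],[0,0,0.001,0,0,0,1],[0,0,0.001,0,0,0,1]]}}

```text
time: 7.42
tool_pos: [614.0, 235.5, 112.8]
tcp_rot: [179.9, 0.0, 78.5]
ft_force: [-7.3, -4.1, 14.3]
finger_gap: 0.0
```

Force is rising stiffly (8 → 14 N). I need to know whether that's the stopper home or guard contact.

Run:
```python
from bench import r
import cv2,numpy as np,pickle
from h import *
p=np.load("press.npy");o=[]
old=pickle.load(open("scene0.pkl","rb"))
d=r.snapshot("scene");b=r.snapshot("side")
w=r.snapshot("wrist")
def c(dd,x,y,m=False):
    im=cv2.resize(dd["pixels"][y:y+60,x:x+60,::-1],None,fx=6.5,fy=6.5,interpolation=cv2.INTER_CUBIC)
    return cv2.convertScaleAbs(im,alpha=2)
cv2.imwrite("pics/st7.png",np.hstack([c(old,275,225),c(d,275,225)]))
cv2.imwrite("pics/gd7.png",np.hstack([c(d,305,220),c(b,215,215),])) 
cv2.imwrite("pics/gd7b.png",np.hstack([c(b,255,215)])) 
cv2.imwrite("pics/w7.png",cv2.convertScaleAbs(w["pixels"][:,:,::-1],alpha=2.5))
pickle.dump((d,b,w),open("s7.pkl","wb"))
s=r.sense();print(s["tool_pos"],s["ft_force"],s["wrist_torque"],s["time"])
```

```text
[614.01353028 235.51555847 112.77864463] [-7.87122988 -4.22400409 15.12474517] [-0.77120935  1.2575958   0.02834342] 7.5667
```

View pics/st7.png

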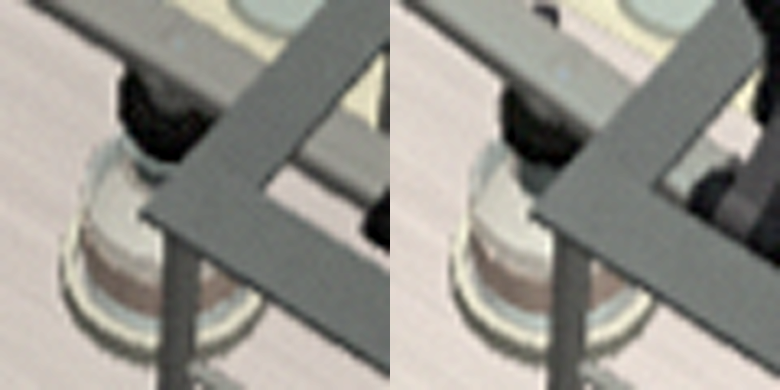

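View pics/gd7.png

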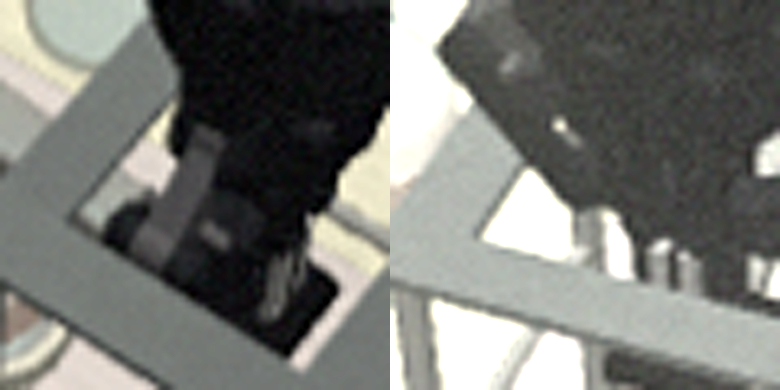

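View pics/w7.png

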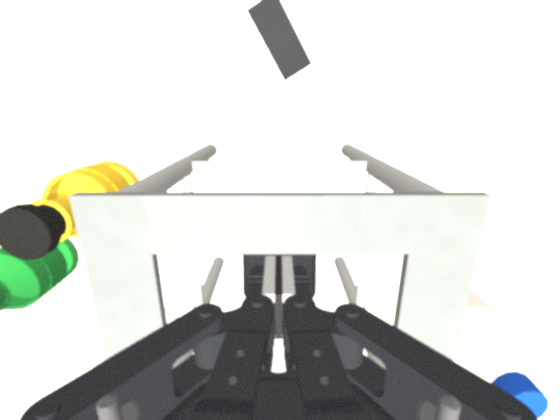

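The wrist view shows the tips centred in the window (edges 155/408, tips 278) with the linkage clear. The moment/force ratio puts the load at the tips, and the stopper has dropped in the scene crop (flange ≈(302,243), now on the neck). So the stiff rise is the stopper seating. I'll add a little more force and hold over 2 s.

{"method": "jog_arm", "body": {"targets": [[0,0,0.0005,0,0,0,1],[0,0,0.001,0,0,0,1],[0,0,0.001,0,0,0,1],[0,0,0.001,0,0,0,1],[0,0,0.001,0,0,0,1]]}}

```text
time: 7.98
tool_pos: [614.0, 235.5, 112.4]
tcp_rot: [179.9, 0.0, 78.5]
ft_force: [-9.0, -4.6, 20.0]
finger_gap: 0.0
```

{"method": "jog_arm", "body": {"targets": [[0,0,0,0,0,0,1],[0,0,0,0,0,0,1],[0,0,0,0,0,0,1],[0,0,0,0,0,0,1],[0,0,0,0,0,0,1]]}}

```text
time: 8.4
tool_pos: [614.1, 235.5, 112.4]
tcp_rot: [179.9, 0.0, 78.5]
ft_force: [-10.1, -4.8, 18.7]
finger_gap: 0.1
```

{"method": "jog_arm", "body": {"targets": [[0,0,0,0,0,0,1],[0,0,0,0,0,0,1],[0,0,0,0,0,0,1],[0,0,0,0,0,0,1],[0,0,0,0,0,0,1]]}}

```text
time: 8.82
tool_pos: [614.1, 235.5, 112.4]
tcp_rot: [179.9, 0.0, 78.5]
ft_force: [-10.0, -3.8, 19.5]
finger_gap: 0.2
```

Run:
```python
from bench import r
import cv2,numpy as np,pickle
from h import *
p=np.load("press.npy")
d=r.snapshot("scene")
s=r.sense();print(s["tool_pos"],s["ft_force"],s["wrist_torque"],s["time"])
# measure lever drop: project lever/paddle? overlay predicted stopper flange at home/start, bottle fitted nominal
im=cv2.resize(d["pixels"][225:285,270:330,::-1],None,fx=10,fy=10,interpolation=cv2.INTER_CUBIC)
im=cv2.convertScaleAbs(im,alpha=2)
t=np.linspace(0,2*np.pi,60)
for z,rad,col in((92,14.5,(255,0,0)),(102,16,(0,0,255)),(111,16,(0,255,255))):
    q=(proj(d,tow(p,np.c_[rad*np.cos(t),110+rad*np.sin(t),0*t+z]))-[270,225])*10+4.5
    cv2.polylines(im,[q.round().astype(int)],True,col,1)
cv2.imwrite("pics/st8.png",im)
```

```text
[614.06235793 235.48311382 112.39800688] [-9.56633987 -4.59652987 19.28751198] [-0.99617557  1.64839587 -0.07436306] 8.8667
```

View pics/st8.png

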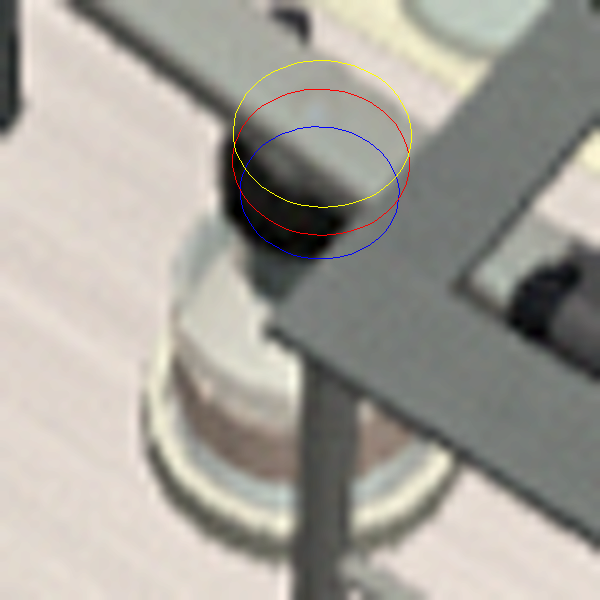

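{"method": "jog_arm", "body": {"targets": [[0,0,0,0,0,0,1],[0,0,0,0,0,0,1],[0,0,0,0,0,0,1],[0,0,0,0,0,0,1],[0,0,0,0,0,0,1]]}}

```text
time: 9.28
tool_pos: [614.1, 235.5, 112.4]
tcp_rot: [179.9, 0.0, 78.5]
ft_force: [-9.0, -5.6, 18.8]
finger_gap: 0.1
```

{"method": "jog_arm", "body": {"targets": [[0,0,0,0,0,0,1],[0,0,0,0,0,0,1],[0,0,0,0,0,0,1],[0,0,0,0,0,0,1],[0,0,0,0,0,0,1]]}}

```text
time: 9.7
tool_pos: [614.1, 235.5, 112.4]
tcp_rot: [179.9, 0.0, 78.5]
ft_force: [-9.6, -4.8, 18.3]
finger_gap: -0.0
```

{"method": "jog_arm", "body": {"targets": [[0,0,0,0,0,0,1],[0,0,0,0,0,0,1],[0,0,0,0,0,0,1],[0,0,0,0,0,0,1],[0,0,0,0,0,0,1]]}}

```text
time: 10.12
tool_pos: [614.1, 235.5, 112.4]
tcp_rot: [179.9, 0.0, 78.5]
ft_force: [-8.8, -4.5, 19.4]
finger_gap: 0.4
```

{"method": "jog_arm", "body": {"targets": [[0,0,0,0,0,0,1],[0,0,0,0,0,0,1],[0,0,0,0,0,0,1],[0,0,0,0,0,0,1],[0,0,0,0,0,0,1]]}}

```text
time: 10.53
tool_pos: [614.1, 235.5, 112.4]
tcp_rot: [179.9, 0.0, 78.5]
ft_force: [-9.9, -3.9, 19.2]
finger_gap: -0.1
```

{"method": "jog_arm", "body": {"targets": [[0,0,-0.004,0,0,0,1],[0,0,-0.008,0,0,0,1],[0,0,-0.012,0,0,0,1],[0,0,-0.016,0,0,0,1],[0,0,-0.02,0,0,0,1]]}}

```text
time: 10.95
tool_pos: [613.8, 236.2, 129.8]
tcp_rot: [180.0, -0.0, 78.5]
ft_force: [0.5, 1.2, 1.8]
finger_gap: 0.0
```

{"method": "jog_arm", "body": {"targets": [[0,0,-0.004,0,0,0,1],[0,0,-0.008,0,0,0,1],[0,0,-0.014,0,0,0,1],[0,0,-0.022,0,0,0,1],[0,0,-0.03,0,0,0,1]]}}

```text
time: 11.37
tool_pos: [612.9, 235.7, 159.4]
tcp_rot: [-179.9, 0.0, 78.5]
ft_force: [0.4, -0.2, 0.4]
finger_gap: -0.2
```

{"method": "jog_arm", "body": {"targets": [[0,0,-0.02,0,0,0,1],[0,0,-0.04,0,0,0,1],[0,0,-0.06,0,0,0,1],[0,0,-0.08,0,0,0,1],[0,0,-0.1,0,0,0,1]]}}

```text
time: 11.78
tool_pos: [613.2, 235.9, 260.8]
tcp_rot: [-180.0, 0.0, 78.5]
ft_force: [0.7, 1.0, 0.1]
finger_gap: 0.1
```

```bash
python3 look.py 9
```

```text
[615.2 236.5 264.9] [179.63  -0.2   78.54] [0.9  0.26 0.5 ] 11.8833
```

View pics/look9.png

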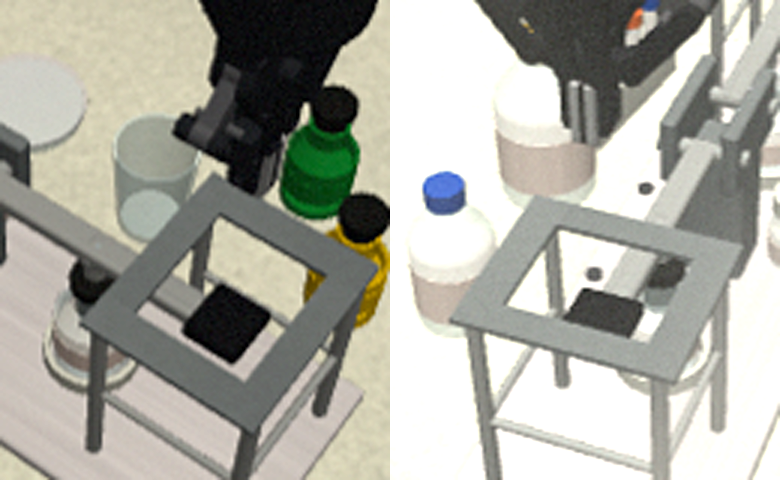

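The lever is back up and the tool is out. Now I check the stopper height in close crops, before and after.

Run:
```python
import cv2,numpy as np,pickle
def c(f,x,y):
    d=pickle.load(open(f,"rb"));return cv2.convertScaleAbs(cv2.resize(d["pixels"][y:y+50,x:x+60,::-1],None,fx=6,fy=6,interpolation=cv2.INTER_CUBIC),alpha=2.5)
cv2.imwrite("pics/ba.png",np.vstack([np.hstack([c("scene0.pkl",275,225),c("scene_9.pkl",275,225)]),np.hstack([c("side0.pkl",255,225),c("side_9.pkl",255,225)])]))
```

```text
(no output)
```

View pics/ba.png

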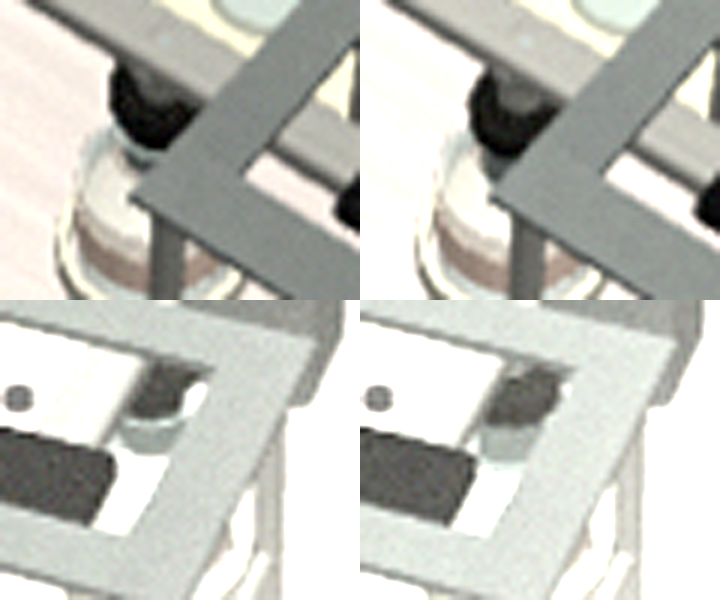

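In both views the flange now sits directly on the neck, with the light gap gone. The bottle, nest and paddle are back where they were at the start.

Run:
```python
from bench import r
d=r.snapshot("scene")
s=r.sense();print(s["tool_pos"],s["ft_force"],s["time"])
import cv2;cv2.imwrite("pics/final.png",d["pixels"][:,:,::-1])
print(r.hand_in())
```

```text
[614.54779662 236.24191001 262.29921231] [ 0.37907299  0.25901298 -1.18862522] 11.9333
the job is handed in; nothing more can be done
None
```

View pics/final.png

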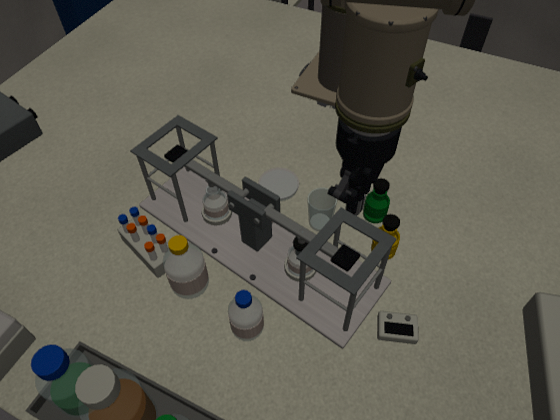

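I pressed the left (+y) station's lever through its guard window with shut fingers. The stopper seated at about 27 mm of paddle travel, where the force jumped from about 8 N to 19 N. I held it down for about 2.5 s, released it and drew out, then handed in at 11.9 s.

- **Stopper:** before-and-after crops from both cameras show the flange on the neck. I judged this by eye and by the force jump; I did not measure the stopper's height in mm.
- **Lever, bottles and bystanders:** the left lever is back up, and the bottles and other items look unmoved in the last picture. The tool is clear, with force readings near zero.
- **Side force:** a sideways force of up to 10 N built up at the fingertips during the hold. I put it down to friction on the paddle, because it began well above the depth where the linkage comes close to the guard. The tips were centred in the window, and the linkage had an estimated 5 to 7 mm clearance at full depth.
- **Fit:** the camera fit put the guard plate at 162 mm against the stated 165 mm. The wrist view showed the press about 1 mm off in x, which I corrected before pressing.

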